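# Click the work rest onto its stand

## Task

Pick up the work rest, slide its tube down over the stub of the stand until it sits fully home on the shoulder, and turn it gently until the spring button pops out through the hole in the tube. Do not ram it down or wrench it against the button, leave the things around it alone, and let go of it at the end.

Things in the scene. Friction and masses are not known exactly. Their poses are not given: they have to be found in the camera images.
- work_rest: Loose work rest, 0.2 to 0.4 kg, 144 mm tall, standing: an aluminium tube with a timber bar across its top (T shape). Origin: centre of the tube's open foot, z up the tube. The foot flares, 54 mm wide outside; inside it narrows from radius 24 mm at the mouth to 15.5 mm at height 16 mm. Above that the tube is 31 mm wide inside, 37 mm outside, and open up to height 108 mm.
- rest_grip (a point): Place to grasp the rest: middle of its timber bar, 136 mm above the foot; axes as the rest. The bar is 24 mm thick along x (fingers close along x), 110 mm long along y, from height 114 to 144 mm (top 4 mm cork). Under it is a dark flange 45 mm wide, heights 108 to 114 mm.
- rest_hole (a point): Centre of the one hole in the tube's wall, on the rest's -x side, 40 mm above the foot and 17 mm from the axis; 10 mm wide, 11 mm high, wall 3 mm. The button must pop out through it.
- stand: Fixed stand: grey round base, 96 mm wide, 12 mm high, with a 60 mm wide shoulder on it. Origin: centre of the underside, z up. On the axis a dark round stub, 28 mm wide, rises from the shoulder; straight to 72 mm above the bench, then tapering to a 12 mm wide tip at 92 mm. A tube pushed on meets 2 to 18 N from the button while its foot is 55 to 44 mm above the bench, then little.
- shoulder (a point): Centre of the shoulder's flat top, 20 mm above the bench, axes as the stand. The rest's foot, fully home, lies on it (foot origin at this point), and then hole and button are level. From there turn the rest to bring the hole to the button; it pops out when they face the same way within about 6 degrees, and then blocks further turning either way.
- latch_level (a point): Point on the stub's axis level with the spring button, 60 mm above the bench. The brass button, 6.6 mm wide, flat-ended, sticks out sideways, its tip 23 mm from the axis. The stub is clamped tight at an unmeasured angle: the button points to the stand's -x side, anywhere within 45 degrees (0.78 rad) either way. The flare of the tube pushes it in.
- button (a joint): How far the spring button is pressed in, m: 0 fully out, 0.004 to 0.009 while the wall of the tube covers it, 0.0095 at its stop. The spring pushes with 2.8 N (out) to 6.1 N (in).
- tape_measure: Bystander: yellow tape measure, 76x94x34 mm; origin at the centre of its underside.
- offcut_b: Bystander: dark hardwood off-cut, 70x180x30 mm; origin at the centre of its underside.
- mug_1: Bystander: grey-green mug, 80 mm wide with handle, 94 mm tall; origin at the centre of its underside.
Mind the look-alikes: they are no part of the job. What is shaped like the stand but pink or turquoise is not meant.

How it is judged:
By the outcome, as a careful person would: the job done as asked, in the order asked, and still so for the second after the job is handed in, with the robot touching nothing.
It also fails if it takes over 64 s, if anything falls off the work surface, if the arm or the gripper's body presses on something with over 40 N, if the wrist force passes 120 N, or if a joint passes its speed limit or range.

## Robot

A 7-joint arm with a two-finger parallel gripper is mounted at the origin on a cart in front of the work surface, level with it; the furniture and walls round the work are solid. World frame = base frame: x ahead of the robot, y to its left, z up, the work surface at z = 0. Lengths are in m, angles in rad, forces in N, time in s.
With the tool pointing down it reaches from about 0.425 to 0.825 m from the base axis. Payload 3.6 kg.
Tool frame: the origin (TCP) lies on the centre line of the jaws, within the pads' length; the fingertips stand 14 mm ahead of it and the grasp point (between the pads) lies 5 mm behind it; z points along the fingers, y is the line along which they close (so a half turn about z gives the same grasp; the last joint's range is limited). The gripper opens to 93 mm and grips with 3 to 60 N. Pads are 15 mm wide; open, the fingers measure 128 mm over their backs; the gripper's body (75 mm by 188 mm) begins 65 mm behind the grasp point.
Start: joints at [1.202, 0.615, -0.013, 1.423, 0.008, 1.103, -0.04], TCP at [0.218, -0.612, 0.233] pointing down, gripper open.
Joint ranges: [-3.12, 3.12], [-0.3, 2.06], [-1.34, 1.32], [0.26, 2.42], [-1.36, 4.5], [0.01, 1.98], [-2.84, 2.84]. Speed limits (rad/s): [2.79, 2.79, 3.14, 3.14, 3.14, 3.14, 3.14].

## Interface

Orientations are given as a rotation vector (axis times angle).
In Python, from workcell import r gives the robot as it stands. The module is installed in compiled form; this text tells all that it offers.
- The arm moves only by the tool apply_moves, never from a script. Its arguments are lists of equal length, an entry for each row: "offset": the shift along the tool's x, y, z in units of 40 mm (1.0 is 40 mm), a list of three; "yaw": the turn about the tool's z in units of 5 degrees (1.0 is 5 degrees); "grip": the closure in counts, from 0 (fully open) to 255 (shut). In form: {"offset": [[tx, ty, tz], ...], "yaw": [yaw, ...], "grip": [grip, ...]}. A call has 1 to 20 rows; each row shifts and turns the commanded pose from where the row before left it, along the tool's axes as they then stand; what a row does not reach is not made up. A row lasts 1/10 s, in which the tool goes at most 50 mm and 8.59 degrees, less where a joint would pass 70% of its speed; a pose out of reach is approached as far as the arm can. A call is refused whole if a number of a shift passes 1 or a number of a turn 1, either way. A call with a gripper value outside its range is refused whole. The fingers move at their own pace and stop on an object; "grip_force" is the grip in N (left out, the last holds). Time passes only in rows, so rows that do not move let the fingers close. It gives the time, the measured TCP pose, the force, the opening and the grip force at its end, in the units of the state.
- r.state(): the state, without advancing time (a new reading comes with each control period).
- r.capture(name): name is "side" or "top" or "wrist"; returns a dict with "image" (480x640x3 uint8, red, green, blue), "intrinsics" (3x3 intrinsics, pixels), "extrinsics" (4x4, takes a point from world to camera coordinates); the wrist camera has in their place "T_tool_cam" (4x4, takes a point from camera to tool coordinates, whose origin is the TCP and whose axes are the flange's). Camera axes: x right, y down, z forward; pixel columns grow to the right and rows downward; lengths in m; the calibration is good to about 2 mm. A picture is of the moment at which its call begins: read the wrist's pose just before it. There is no depth.
- r.hand_in(): hands the job in; it is judged then, once.
The state is a dict: "t": time; "joint_positions": joint angles; "dq": joint speeds; "joint_torque": joint torques, N m; "position": TCP position; "eef_rot": TCP orientation; "force": force on the tool from outside, world axes, zero at the start; "torque": the same for the moment, N m; "opening": opening from 0.0 (shut) to 1.0 (fully open); "gripper_force": force on a finger pad.
Only numpy, scipy, OpenCV 4.12 (cv2) and the standard library are available. Lean on these libraries where they do the work, as an engineer would, in place of code of your own. Each camera call takes 0.05 s, during which the arm holds its last target. There are 200 camera calls.

## Working session

There is one attempt and no reset: what is moved stays moved. The work goes in short steps, Python scripts to look and compute and a tool call to move; the robot and the scene stay as the last step left them, time stands still between calls to the robot, and variables do not carry over. Pictures are saved under pics/ and viewed, at most 10 in all, crops included, and the job is handed in when it is done.

Besides the shell and the picture viewer there is one more tool, called after "Request:" as name(argument=value, ...) on one line, values as JSON. apply_moves: Moves the arm, as the interface text tells. Its arguments: {"type":"object","properties":{"offset":{"type":"array","items":{"type":"array","items":{"type":"number"}}},"yaw":{"type":"array","items":{"type":"number"}},"grip":{"type":"array","items":{"type":"number"}},"grip_force":{"type":"number"}},"required":["offset","yaw","grip"]}

```bash
mkdir -p pics; python3 - <<'E'
from workcell import r
import cv2,numpy as np,pickle
s=r.state();print({k:np.round(v,3) for k,v in s.items()})
d={}
for n in("side","top","wrist"):
    c=r.capture(n);d[n]=c
    print(n,[ (k,np.round(v,3).tolist()) for k,v in c.items() if k!="image"])
pickle.dump((s,d),open("d0.pkl","wb"))
for n in("side","top"):cv2.imwrite(f"pics/{n}0.png",d[n]["image"][:,:,::-1])
E
```

```text
{'t': np.float64(0.0), 'joint_positions': array([ 1.203,  0.616, -0.013,  1.425,  0.008,  1.103, -0.04 ]), 'dq': array([ 0.   , -0.   , -0.002,  0.001,  0.001,  0.   , -0.001]), 'joint_torque': array([ 0.0000e+00, -4.5894e+01,  2.1000e-01, -1.6575e+01, -6.1000e-02,
        2.0000e-02,  0.0000e+00]), 'position': array([ 0.218, -0.612,  0.232]), 'eef_rot': array([-3.093e+00, -5.340e-01,  1.000e-03]), 'force': array([1.082, 0.005, 0.314]), 'torque': array([-0.039, -0.017, -0.054]), 'gripper_force': np.float64(0.0), 'opening': np.float64(1.001)}
side [('intrinsics', [[459.817, 0.0, 322.696], [0.0, 459.817, 240.591], [0.0, 0.0, 1.0]]), ('extrinsics', [[1.0, -0.014, -0.023, -0.54], [-0.027, -0.374, -0.927, 0.128], [0.004, 0.927, -0.374, 0.925], [0.0, 0.0, 0.0, 1.0]])]
top [('intrinsics', [[479.095, 0.0, 316.405], [0.0, 479.095, 241.536], [0.0, 0.0, 1.0]]), ('extrinsics', [[-0.018, -1.0, -0.012, 0.081], [-0.987, 0.019, -0.162, 0.527], [0.162, 0.009, -0.987, 1.127], [0.0, 0.0, 0.0, 1.0]])]
wrist [('intrinsics', [[380.511, 0.0, 313.716], [0.0, 380.511, 241.398], [0.0, 0.0, 1.0]]), ('T_tool_cam', [[-0.0, -0.96, -0.278, 0.076], [1.0, -0.0, 0.0, 0.0], [-0.0, -0.278, 0.96, -0.152], [0.0, 0.0, 0.0, 1.0]])]
```

View pics/side0.png

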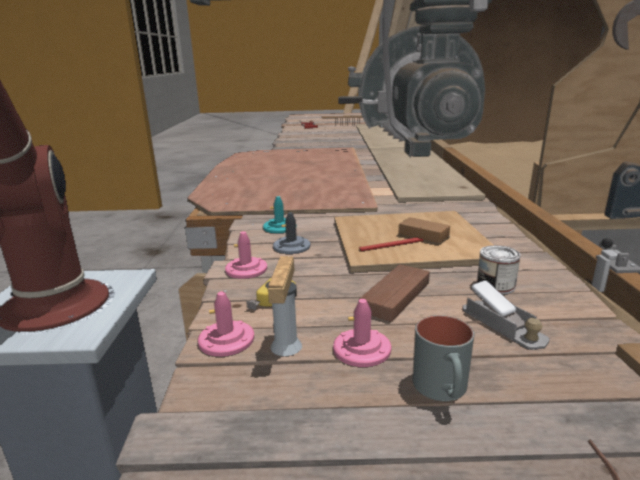

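View pics/top0.png

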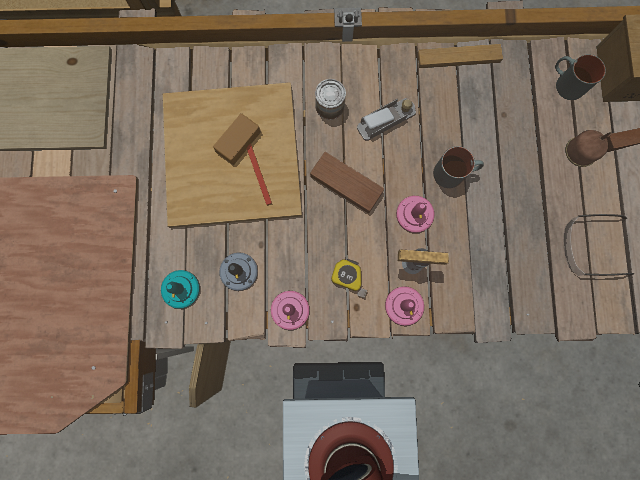

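Side view: the rest is at (284,300), and the grey stand with a dark stub is at (291,240). The look-alikes are pink at (245,265), (225,335), (362,345) and turquoise at (279,222). Top view: rest bar at (423,257) and grey stand at (238,270), with the pink ones at (290,310), (405,306), (415,213) and the turquoise one at (180,289). Only the grey one fits the description. Next I'll check it in one enlarged crop.

```bash
cat > h.py <<'E'
import numpy as np,cv2
from scipy.spatial.transform import Rotation as R
def cam(c,s=None):
    "K, camera-to-world 4x4"
    if "extrinsics" in c: return c["intrinsics"],np.linalg.inv(c["extrinsics"])
    T=np.eye(4);T[:3,:3]=R.from_rotvec(s["eef_rot"]).as_matrix();T[:3,3]=s["position"]
    return c["intrinsics"],T@c["T_tool_cam"]
def ray(c,uv,s=None):
    K,T=cam(c,s);d=T[:3,:3]@np.linalg.solve(K,[uv[0],uv[1],1]);return T[:3,3],d/np.linalg.norm(d)
def plane(c,uv,z,s=None):
    o,d=ray(c,uv,s);return o+d*(z-o[2])/d[2]
def proj(c,p,s=None):
    K,T=cam(c,s);q=K@(np.linalg.inv(T)@np.r_[p,1])[:3];return q[:2]/q[2]
def tri(a,b):
    A=[];B=[]
    for o,d in(a,b):
        P=np.eye(3)-np.outer(d,d);A.append(P);B.append(P@o)
    return np.linalg.lstsq(np.vstack(A),np.hstack(B),rcond=None)[0]
def crop(im,u,v,w,h,W=400,H=300):
    return cv2.resize(im[v:v+h,u:u+w],(W,H),interpolation=cv2.INTER_CUBIC)[:,:,::-1]
E
python3 - <<'E'
from h import *;import pickle
s,d=pickle.load(open("d0.pkl","rb"))
t,si=d["top"]["image"],d["side"]["image"]
m=np.vstack([np.hstack([crop(t,206,246,64,48),crop(t,383,230,80,60)]),np.hstack([crop(si,255,205,72,54),crop(si,225,250,144,108)])])
cv2.imwrite("pics/m0.png",m)
E
```

```text
(no output)
```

View pics/m0.png

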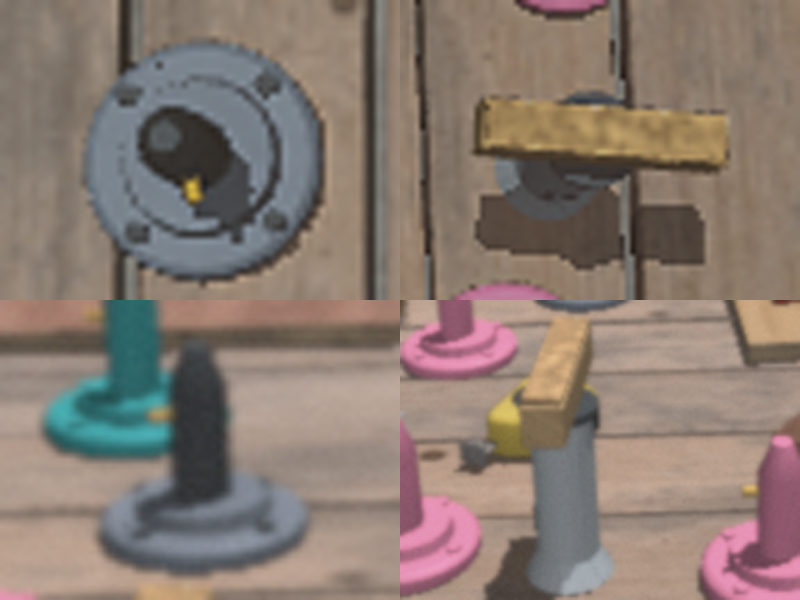

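The crop shows the grey stand: dark stub, with its brass button at full-image top ≈(237,276) pointing down (−x), and at about (284,225) in the side view. It is the stand meant. The rest's bar runs along world y, and its hole isn't visible from here.

```bash
python3 - <<'E'
from h import *;import pickle
s,d=pickle.load(open("d0.pkl","rb"))
T,S=d["top"],d["side"];print("camtop",cam(T)[1][:3,3],"camside",cam(S)[1][:3,3])
hsv=cv2.cvtColor(T["image"],cv2.COLOR_RGB2HSV)
def big(m,box):
    z=np.zeros_like(m);x,y,w,h=box;z[y:y+h,x:x+w]=m[y:y+h,x:x+w]
    z=cv2.morphologyEx(z,cv2.MORPH_CLOSE,np.ones((3,3)))
    return max(cv2.findContours(z,0,cv2.CHAIN_APPROX_NONE)[0],key=cv2.contourArea)
c=big(cv2.inRange(hsv,(95,25,60),(130,140,255)),(206,246,64,48))
e=cv2.fitEllipse(cv2.convexHull(c));print("base ell",e,"ctr z8",plane(T,e[0],.009))
l=[plane(T,p,.009) for p in ((e[0][0]-e[1][0]/2,e[0][1]),(e[0][0]+e[1][0]/2,e[0][1]))];print("width",np.linalg.norm(l[0]-l[1]))
c=big(cv2.inRange(hsv,(14,70,100),(28,255,255)),(383,235,80,40))
q=cv2.minAreaRect(c);b=cv2.boxPoints(q);print("bar",q);print(np.array([plane(T,p,.144) for p in b]).round(3))
bt=plane(T,q[0],.144);print("bar ctr",bt)
by=cv2.inRange(hsv,(18,150,120),(32,255,255))[246:294,206:270];v,u=np.nonzero(by);print("button px",u+206,v+246)
print("btn z60",plane(T,(u.mean()+206,v.mean()+246),.06))
A=tri(ray(T,(206+165/6.25,246+135/6.25)),ray(S,(255+197/5.556,205+45/5.556)));print("tip tri",A)
hs=cv2.cvtColor(S["image"],cv2.COLOR_RGB2HSV)
# tube foot in side
f=np.array((225+571/2.778-400/2.778,250+(575-300)/2.778));print("foot side",plane(S,f,0))
E
```

```text
camtop [0.33802625 0.06141459 1.19877729] camside [ 0.5390864  -0.81773534  0.45219065]
base ell ((238.02395629882812, 271.0669250488281), (36.74850845336914, 37.72591018676758), 39.125999450683594) ctr z8 [0.46294163 0.26899591 0.009     ]
width 0.0919267302980585
bar ((427.3212890625, 251.9814453125), (58.53165054321289, 28.54146957397461), 11.944175720214844)
[[ 0.467 -0.104  0.144]
 [ 0.53  -0.12   0.144]
 [ 0.5   -0.246  0.144]
 [ 0.438 -0.229  0.144]]
bar ctr [ 0.48334682 -0.17465827  0.144     ]
button px [236 237 236 237 236 237] [275 275 276 276 277 277]
btn z60 [0.44584496 0.26363351 0.06      ]
tip tri [0.46417396 0.26829475 0.08973601]
foot side [ 4.77260930e-01 -1.74661874e-01 -5.55111512e-17]
```

```bash
cat >> h.py <<'E'
def todo(s,target,ang=None):
    "needed shift in tool axes (units), current angle of tool y axis in world deg"
    M=R.from_rotvec(s["eef_rot"]).as_matrix()
    print("tool x",M[:,0].round(3),"y ang",np.degrees(np.arctan2(M[1,1],M[0,1])).round(2),"tilt z",M[:,2].round(4))
    dw=np.array(target)-s["position"];print("units",(M.T@dw/.04).round(3),"world d",dw.round(4))
E
python3 - <<'E'
from h import *;import pickle
s,d=pickle.load(open("d0.pkl","rb"))
todo(s,[.42,-.17,.30])
T=d["top"]
for p in((399,250),(448,253),(448,262),(398,260)):print(plane(T,p,.144).round(4))
E
```

```text
tool x [ 0.942  0.335 -0.   ] y ang -70.41 tilt z [-9.0e-04  2.3e-03 -1.0e+00]
units [ 8.468 -8.712 -1.691] world d [0.2024 0.4417 0.0685]
[ 0.489  -0.1122  0.144 ]
[ 0.4802 -0.2202  0.144 ]
[ 0.4601 -0.219   0.144 ]
[ 0.4667 -0.109   0.144 ]
```

Request:
apply_moves(offset=[[0,0,0],[0,0,0],[0,0,0],[0,0,0],[0.68,-0.79,0.07],[0.68,-0.79,0.07],[0.68,-0.79,0.07],[0.68,-0.79,0.07],[0.68,-0.79,0.07],[0.68,-0.79,0.07],[0.68,-0.79,0.07],[0.68,-0.79,0.07],[0.68,-0.79,0.07],[0.68,-0.79,0.07],[0.68,-0.79,0.07],[0.68,-0.79,0.07],[0.68,-0.79,0.07],[0.68,-0.79,0.07]], yaw=[1,1,1,1,0,0,0,0,0,0,0,0,0,0,0,0,0,0], grip=[0,0,0,0,0,0,0,0,0,0,0,0,0,0,0,0,0,0])

```text
t: 1.95
position: [0.6026, -0.1712, 0.1931]
eef_rot: [-3.141, 0.011, 0.001]
force: [-0.8, -1.2, -0.0]
opening: 0.997
gripper_force: 0.0
```

Request:
apply_moves(offset=[[0,0,0],[0,0,0],[0,0,0]], yaw=[0,0,0], grip=[0,0,0])

```text
t: 2.25
position: [0.6009, -0.1744, 0.1933]
eef_rot: [3.14, -0.015, -0.002]
force: [-1.2, -0.4, 0.2]
opening: 1.005
gripper_force: 0.0
```

```bash
cat > snap.py <<'E'
import sys,pickle,cv2
from workcell import r
from h import *
def snap(tag,names=("wrist",)):
    s=r.state();d={n:r.capture(n) for n in names}
    pickle.dump((s,d),open(f"{tag}.pkl","wb"))
    for n in names:cv2.imwrite(f"pics/{tag}_{n}.png",d[n]["image"][:,:,::-1])
    print("pos",s["position"].round(4),"q",np.round(s["joint_positions"],2),"F",np.round(s["force"],1),"t",s["t"])
    return s,d
E
python3 - <<'E'
from snap import *
s,d=snap("a")
todo(s,[.478,-.17,.25])
print(proj(d["wrist"],[.48,-.17,.04],s))
E
```

```text
pos [ 0.6009 -0.1744  0.1933] q [ 0.21  0.61  0.06  1.55 -0.04  0.98 -1.3 ] F [-1.2 -0.4  0.2] t 2.25
tool x [ 1.    -0.009 -0.001] y ang -90.54 tilt z [-0.0012 -0.0012 -1.    ]
units [-3.075 -0.078 -1.415] world d [-0.1229  0.0044  0.0567]
[309.03893372 355.65140023]
```

View pics/a_wrist.png

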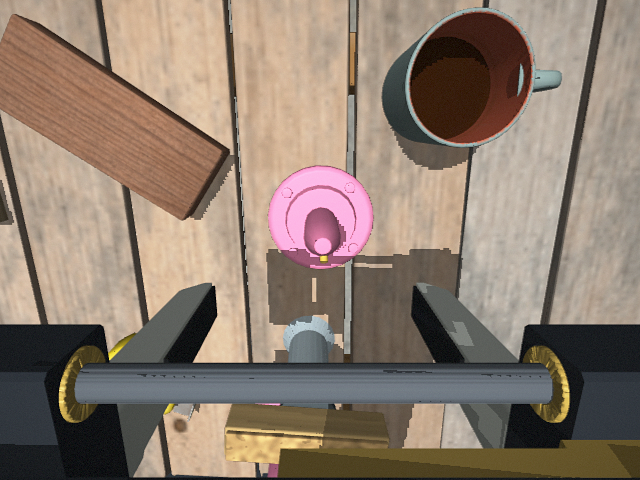

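The wrist view shows the foot at (310,335) and the tube at (308,350), partly hidden by the gripper rod. I'll check whether a hole at the +x side would be visible here.

```bash
python3 - <<'E'
from h import *;import pickle
s,d=pickle.load(open("a.pkl","rb"));w=d["wrist"]
for p in([.479+.0185,-.170,.04],[.4975,-.17,.0],[.4975,-.17,.02],[.4975,-.17,.06]):print(proj(w,p,s).round(1))
g=cv2.cvtColor(w["image"],cv2.COLOR_RGB2GRAY)
print(g[318:366:3,288:334:3])
E
```

```text
[308.8 338.6]
[309.2 317.7]
[309.  327.6]
[308.5 351. ]
[[ 98  96  98 109 114 111 110 114 192 190 189 185 186 200  93  98]
 [ 95 102 106 218 113 120 108 110 200 191 186 182 181 198  90  93]
 [ 98 145 105 198 198 203 200 197 196 194 186 179 170 174 100  95]
 [196 202 200 201 201 200 198 193 195 176 184 180 175 169 105  94]
 [191 198 199 204 203 184 142 130 145 182 184 179 171 172 114  95]
 [195 190 193 167 121 122 121 120 114 110  93 177 167 150 103 105]
 [191 194 134 122 120 119 117 119 111 115  99  87 146 157 155 140]
 [182 160 123 122 121 121 118 119 114 112 100  95  79 155 146 140]
 [185 113 119 123 122 118 119 118 112 114  99  94  81  94  92 131]
 [179 112 120 121 121 120 118 119 113 111  97  96  85  87  93  92]
 [154 113 120 115 123 124 118 122 111 113 102  94  82  85  93  91]
 [137 112 116 123 120 121 121 120 112 111  98 100  81  77  92  86]
 [ 96 110 118 122 119 121 114 116 113 113  99  99  81  76  90  85]
 [ 99 110 115 124 119 121 119 115 109 113  98  99  85  76  92  87]
 [102 113 121 124 120 120 117 116 110 111 101 101  82  78  91  85]
 [ 32  32  30  26  26  28  27  32  30  28  31  30  28  30  32  30]]
```

The +x face is smooth where the hole would be (row ~339), so the hole faces −x and the rest's yaw is about −4°. Next: rise, go over the rest and turn.

Request:
apply_moves(offset=[[0,0,-0.95],[0,0,-0.95],[-0.77,0,0],[-0.77,0,0],[-0.77,0,0],[-0.77,0,0]], yaw=[0,0,0,0,0,0], grip=[0,0,0,0,0,0])

```text
t: 2.9
position: [0.4764, -0.1734, 0.2698]
eef_rot: [3.141, -0.017, 0.0]
force: [0.5, -1.5, 0.7]
opening: 1.0
gripper_force: 0.0
```

Request:
apply_moves(offset=[[0,0,0],[0,0,0],[0,0,0],[0,0,0],[0,0,0],[0,0,0],[0,0,0],[0,0,0],[0,0,0],[0,0,0],[0,0,0],[0,0,0],[0,0,0],[0,0,0],[0,0,0],[0,0,0],[0,0,0],[0,0,0],[0,0,0],[0,0,0]], yaw=[-1,-1,-1,-1,-1,-1,-1,-1,-1,-1,-1,-1,-1,-1,-1,-1,-1,-0.3,0,0], grip=[0,0,0,0,0,0,0,0,0,0,0,0,0,0,0,0,0,0,0,0])

```text
t: 4.9
position: [0.4783, -0.1725, 0.2696]
eef_rot: [2.298, 2.141, -0.0]
force: [-0.6, 0.8, -0.1]
opening: 0.998
gripper_force: 0.0
```

```bash
python3 - <<'E'
from snap import *
s,d=snap("b")
todo(s,[.476,-.17,.25])
print(proj(d["wrist"],[.476,-.17,.144],s))
E
```

```text
pos [ 0.4783 -0.1725  0.2696] q [ 0.51  0.37 -0.29  1.77  0.12  1.02  0.11] F [-0.6  0.8 -0.1] t 4.9
tool x [ 0.071  0.997 -0.   ] y ang -4.05 tilt z [ 1.e-04 -3.e-04 -1.e+00]
units [ 0.057 -0.062  0.49 ] world d [-0.0023  0.0025 -0.0196]
[311.84092751 233.56549827]
```

View pics/b_wrist.png

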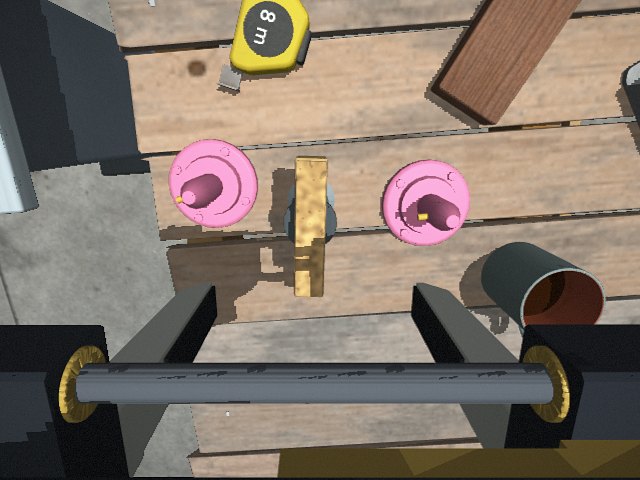

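The wrist view shows the bar centred near (311,226), nearly vertical in the image and between the fingers.

```bash
python3 - <<'E'
from h import *;import pickle
s,d=pickle.load(open("b.pkl","rb"));w=d["wrist"]
h=cv2.cvtColor(w["image"],cv2.COLOR_RGB2HSV)
m=cv2.inRange(h,(14,95,60),(26,255,255));m[:,:285]=0;m[:,340:]=0;m[:145]=0;m[310:]=0
m=cv2.morphologyEx(m,cv2.MORPH_OPEN,np.ones((5,5)))
m=cv2.morphologyEx(m,cv2.MORPH_CLOSE,np.ones((5,5)))
c=max(cv2.findContours(m,0,2)[0],key=cv2.contourArea);q=cv2.minAreaRect(c);print(q)
b=np.array([plane(w,p,.144,s) for p in cv2.boxPoints(q)]);print(b.round(4));ctr=b.mean(0);print("ctr",ctr)
L=[b[1]-b[0],b[2]-b[1]];print([np.linalg.norm(l) for l in L],[np.degrees(np.arctan2(l[1],l[0])) for l in L])
todo(s,[ctr[0],ctr[1],.132])
E
```

```text
((309.8494873046875, 226.0418701171875), (31.24755859375, 140.2515411376953), 0.716159999370575)
[[ 0.4577 -0.2199  0.144 ]
 [ 0.4683 -0.112   0.144 ]
 [ 0.4904 -0.1138  0.144 ]
 [ 0.4824 -0.222   0.144 ]]
ctr [ 0.47468866 -0.16692515  0.144     ]
[np.float64(0.10847219364285536), np.float64(0.022244703451621564)] [np.float64(84.42285683287297), np.float64(-4.762370489200405)]
tool x [ 0.071  0.997 -0.   ] y ang -4.05 tilt z [ 1.e-04 -3.e-04 -1.e+00]
units [ 0.132 -0.1    3.44 ] world d [-0.0036  0.0055 -0.1376]
```

Request:
apply_moves(offset=[[0.13,-0.1,0],[0,0,0.6],[0,0,0.6],[0,0,0.6],[0,0,0.6],[0,0,0.5],[0,0,0.3],[0,0,0.24],[0,0,0],[0,0,0]], yaw=[0.15,0,0,0,0,0,0,0,0,0], grip=[0,0,0,0,0,0,0,0,0,0], grip_force=40)

```text
t: 5.95
position: [0.4755, -0.1664, 0.1324]
eef_rot: [2.309, 2.129, 0.001]
force: [-1.0, 0.8, -0.0]
opening: 1.002
gripper_force: 0.0
```

Request:
apply_moves(offset=[[0,0,0],[0,0,0],[0,0,0],[0,0,0],[0,0,0],[0,0,0],[0,0,0],[0,0,0],[0,0,0],[0,0,0]], yaw=[0,0,0,0,0,0,0,0,0,0], grip=[120,160,200,255,255,255,255,255,255,255], grip_force=40)

```text
t: 6.95
position: [0.4751, -0.1664, 0.1319]
eef_rot: [2.31, 2.129, 0.0]
force: [0.3, 0.8, 0.3]
opening: 0.256
gripper_force: 40.0
```

Request:
apply_moves(offset=[[0,0,-0.2],[0,0,-0.5],[0,0,-0.7],[0,0,-0.7],[0,0,-0.7],[0,0,-0.7],[0,0,-0.45],[0,0,0],[0,0,0]], yaw=[0,0,0,0,0,0,0,0,0], grip=[255,255,255,255,255,255,255,255,255])

```text
t: 7.85
position: [0.4742, -0.1662, 0.2892]
eef_rot: [-2.309, -2.128, 0.001]
force: [0.2, -0.2, -3.4]
opening: 0.248
gripper_force: 40.0
```

Request:
apply_moves(offset=[[0.3,-0.03,0],[0.6,-0.06,0],[0.65,-0.07,0],[0.65,-0.07,0],[0.65,-0.07,0],[0.65,-0.07,0],[0.65,-0.07,0],[0.65,-0.07,0],[0.65,-0.07,0],[0.65,-0.07,0],[0.65,-0.07,0],[0.65,-0.07,0],[0.6,-0.06,0],[0.3,-0.03,0],[0,0,0],[0,0,0],[0,0,0]], yaw=[0,0,0,0,0,0,0,0,0,0,0,0,0,0,0,0,0], grip=[255,255,255,255,255,255,255,255,255,255,255,255,255,255,255,255,255])

```text
t: 9.55
position: [0.4671, 0.1656, 0.2895]
eef_rot: [2.312, 2.126, -0.003]
force: [-0.3, -0.9, -3.3]
opening: 0.255
gripper_force: 40.0
```

```bash
python3 - <<'E'
from snap import *
s,d=snap("c",("wrist","side"))
todo(s,[.4635,.2687,s["position"][2]])
w=d["wrist"];print(proj(w,[.4635,.2687,.092],s),proj(w,[.4635,.2687,.012],s))
q=proj(d["side"],s["position"]-[0,0,.1],)
print(q)
im=np.hstack([cv2.resize(w["image"][:300,150:550][:,:,::-1],(400,300)),crop(d["side"]["image"],int(q[0])-80,int(q[1])-60,160,120)])
cv2.imwrite("pics/c2.png",im)
E
```

```text
pos [0.4671 0.1656 0.2895] q [-0.08  0.34 -0.42  1.76  0.16  1.07 -0.64] F [-0.3 -0.9 -3.3] t 9.55
tool x [ 0.084  0.996 -0.002] y ang -4.81 tilt z [-8.0e-04 -1.5e-03 -1.0e+00]
units [ 2.562 -0.305 -0.004] world d [-0.0036  0.1031  0.    ]
[300.99569938  99.33871773] [303.52050812 105.279233  ]
[286.51506268 184.95011883]
```

View pics/c2.png

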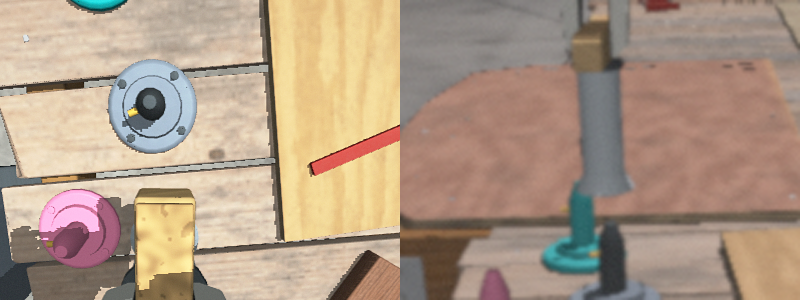

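```bash
python3 - <<'E'
from h import *;import pickle
s,d=pickle.load(open("c.pkl","rb"));w=d["wrist"];S=d["side"]
h=cv2.cvtColor(w["image"],cv2.COLOR_RGB2HSV);W=w["image"].astype(int)
roi=np.zeros(h.shape[:2],np.uint8);roi[50:160,250:355]=255
m=cv2.inRange(h,(95,25,110),(125,140,255))&roi
c=max(cv2.findContours(cv2.morphologyEx(m,cv2.MORPH_CLOSE,np.ones((5,5))),0,1)[0],key=cv2.contourArea)
e=cv2.fitEllipse(cv2.convexHull(c));P=plane(w,e[0],.010,s);print("base",e,P)
dk=cv2.inRange(h,(0,0,0),(180,255,60))&roi
v=h[:,:,2];print(v[88:120:2,284:320:2])
by=cv2.inRange(h,(18,150,100),(34,255,255))&roi;y,x=np.nonzero(by);print("btn",x.min(),x.max(),y.min(),y.max())
B=plane(w,(x.mean(),y.mean()),.06,s);print("btn",B)
for A in(P,np.array([.4635,.2687,0])):
    q=(B-A)[:2];print("r",np.hypot(*q),"rest yaw",np.degrees(np.arctan2(-q[1],-q[0])))
# side: tube edges vs projected vertical axis
p=s["position"];g=cv2.cvtColor(S["image"],cv2.COLOR_RGB2HSV)[:,:,0].astype(int)
for z in(.02,.03,.045,.06,.075,.09):
    a=proj(S,[p[0],p[1],p[2]-.132+z]);r_=int(round(a[1]));row=S["image"][r_,int(a[0])-16:int(a[0])+17].astype(int)
    k=np.nonzero(row[:,2]>=row[:,0]-4)[0];print(z,a.round(1),k.min()+int(a[0])-16,k.max()+int(a[0])-16)
E
```

```text
base ((301.99072265625, 105.71208190917969), (87.9234848022461, 93.29875183105469), 175.35382080078125) [0.4617879  0.26852777 0.01      ]
[[217 217 215 216 219 150  54  49  52  50  83 211 220 217 216 216 217 217]
 [217 215 216 217  64  51  61  65  67  68  65  60  85 211 218 216 218 214]
 [218 217 220  49  53  64  67  70  76  74  71  71  64  50 223 214 218 217]
 [218 223  80  47  61  66  70  81  81  79  79  73  69  63 119 220 216 217]
 [218 187  38  52  57  72 122 129 129 121  91  75  71  68  54 204 218 217]
 [222  86  44  54  57 112 123 125 129 132 127  81  76  66  60 122 219 219]
 [225  63  43  49  56 121 124 126 122 127 131  86  72  71  63  78 218 218]
 [231  32  41  50  63 120 120 123 124 129 130  99  68  66  62  45 220 218]
 [ 97  39  43  47  36 123 125 124 127 124 130  74  66  61  58  45 208 217]
 [103  45  34  33  42  85 115 119 124 127 108  53  63  57  52  46 210 218]
 [173  79  38  43  41  38  83 101 105  90  53  58  61  57  53  36 214 216]
 [218 185  35  38  37  42  47  45  41  47  47  51  52  49  48  81 220 218]
 [252 251  47  34  41  40  41  45  42  47  47  51  49  44  37 204 216 215]
 [187 112 102  48  33  41  41  38  40  43  39  44  42  43  42 210 213 212]
 [109 107 105 107  54  32  39  38  38  45  37  41  38  41 207 214 210 215]
 [105 106 108 104 106  72  33  27  35  39  35  34  25 207 213 209 216 213]]
btn 278 287 108 116
btn [0.44448108 0.26129451 0.06      ]
r 0.018757560182351748 rest yaw 22.682140266250766
r 0.02040981515658861 rest yaw 21.274688510718665
0.02 [286.8 190.2] 280 294
0.03 [286.6 185.8] 280 294
0.045 [286.2 179.2] 279 293
0.06 [285.8 172.4] 279 293
0.075 [285.5 165.6] 279 293
0.09 [285.1 158.7] 278 292
```

Crop: stub tip at wrist (300,102), base centre (302,106), brass button at (282,112), so the latch yaw is about 16–22°. In the side view the rest hangs straight, foot at about (286,196). Next: go over the stub, keeping the −5° yaw so that turning comes after seating.

Request:
apply_moves(offset=[[0.3,-0.04,0],[0.6,-0.08,0],[0.65,-0.09,0],[0.6,-0.08,0],[0.3,-0.04,0],[0.11,-0.01,0],[0,0,0.5],[0,0,0.4],[0,0,0.2],[0,0,0],[0,0,0]], yaw=[0,0,0,0,0,0,0,0,0,0,0], grip=[255,255,255,255,255,255,255,255,255,255,255])

```text
t: 10.75
position: [0.4623, 0.2703, 0.2465]
eef_rot: [2.311, 2.128, 0.001]
force: [-0.3, -0.7, -3.4]
opening: 0.254
gripper_force: 40.0
```

```bash
python3 - <<'E'
from snap import *
s,d=snap("e",("side","top"))
todo(s,[.4622,.2690,.2])
q=proj(d["side"],[.4622,.269,.1]);q2=proj(d["top"],[.4622,.269,.25]);print(q,q2)
cv2.imwrite("pics/e2.png",np.hstack([crop(d["side"]["image"],int(q[0])-48,int(q[1])-36,96,72),crop(d["top"]["image"],int(q2[0])-64,int(q2[1])-48,128,96)]))
E
```

```text
pos [0.4623 0.2703 0.2465] q [-0.28  0.45 -0.42  1.73  0.21  1.01 -0.87] F [-0.3 -0.7 -3.4] t 10.75
tool x [0.082 0.997 0.   ] y ang -4.72 tilt z [ 9.e-04  4.e-04 -1.e+00]
units [-0.033 -0.     1.161] world d [-0.0001 -0.0013 -0.0465]
[288.93171768 209.19835998] [217.14269439 259.22092923]
```

View pics/e2.png

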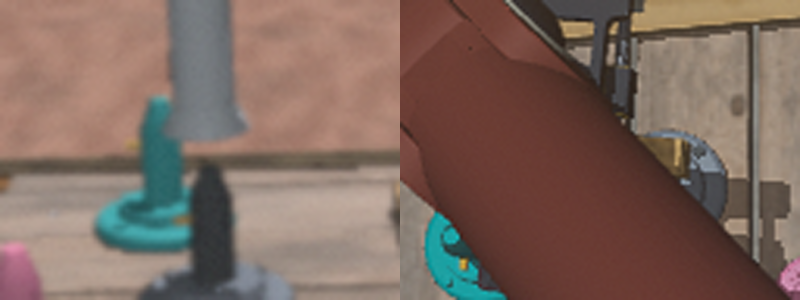

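The side crop shows the foot centre at x≈206 and the stub tip at x≈209 on nearly the same slanted axis, so they are aligned to about 0.5 mm. The top view is blocked by the arm. Lower it gently.

Request:
apply_moves(offset=[[-0.03,0,0.1],[0,0,0.13],[0,0,0.13],[0,0,0.13],[0,0,0.13],[0,0,0.13],[0,0,0.1],[0,0,0.05],[0,0,0]], yaw=[0,0,0,0,0,0,0,0,0], grip=[255,255,255,255,255,255,255,255,255], grip_force=45)

```text
t: 11.75
position: [0.4615, 0.2693, 0.2096]
eef_rot: [-2.31, -2.129, 0.001]
force: [0.7, -0.4, -3.0]
opening: 0.253
gripper_force: 45.0
```

Request:
apply_moves(offset=[[0,0,0.1],[0,0,0.1],[0,0,0.1],[0,0,0.1],[0,0,0.05],[0,0,0]], yaw=[0,0,0,0,0,0], grip=[255,255,255,255,255,255])

```text
t: 12.35
position: [0.4614, 0.2692, 0.1915]
eef_rot: [-2.31, -2.129, 0.001]
force: [-0.1, -0.6, -3.2]
opening: 0.258
gripper_force: 45.0
```

Request:
apply_moves(offset=[[0,0,0.06],[0,0,0.06],[0,0,0.06],[0,0,0]], yaw=[0,0,0,0], grip=[255,255,255,255])

```text
t: 12.75
position: [0.4614, 0.2695, 0.1848]
eef_rot: [-2.31, -2.129, -0.0]
force: [-1.1, 0.0, 0.6]
opening: 0.257
gripper_force: 45.0
```

Request:
apply_moves(offset=[[0,0,0.06],[0,0,0.06],[0,0,0.06],[0,0,0.06],[0,0,0]], yaw=[0,0,0,0,0], grip=[255,255,255,255,255])

```text
t: 13.25
position: [0.4619, 0.2701, 0.176]
eef_rot: [2.309, 2.13, 0.004]
force: [-0.9, 0.5, -2.1]
opening: 0.255
gripper_force: 45.0
```

Request:
apply_moves(offset=[[0,0,0.07],[0,0,0.07],[0,0,0.07],[0,0,0.07],[0,0,0.07],[0,0,0.07],[0,0,0]], yaw=[0,0,0,0,0,0,0], grip=[255,255,255,255,255,255,255])

```text
t: 13.95
position: [0.462, 0.2695, 0.1578]
eef_rot: [-2.31, -2.129, -0.001]
force: [1.3, 1.8, -2.2]
opening: 0.256
gripper_force: 45.0
```

Request:
apply_moves(offset=[[0,0,0.03],[0,0,0.03],[0,0,0.03],[0,0,0]], yaw=[0,0,0,0], grip=[255,255,255,255])

```text
t: 14.35
position: [0.462, 0.2695, 0.1548]
eef_rot: [2.31, 2.129, 0.002]
force: [1.3, 1.7, 2.5]
opening: 0.253
gripper_force: 45.0
```

Request:
apply_moves(offset=[[0,0,0.03],[0,0,0],[0,0,0]], yaw=[0,0,0], grip=[255,255,255])

```text
t: 14.65
position: [0.462, 0.2695, 0.1536]
eef_rot: [2.31, 2.129, 0.001]
force: [1.4, 1.7, 1.2]
opening: 0.254
gripper_force: 45.0
```

Request:
apply_moves(offset=[[0,0,0.03],[0,0,0],[0,0,0]], yaw=[0,0,0], grip=[255,255,255])

```text
t: 14.95
position: [0.4619, 0.2695, 0.1523]
eef_rot: [2.31, 2.129, 0.001]
force: [2.4, 1.5, 1.9]
opening: 0.252
gripper_force: 45.0
```

Request:
apply_moves(offset=[[0,0,0.02],[0,0,0],[0,0,0]], yaw=[0,0,0], grip=[255,255,255])

```text
t: 15.25
position: [0.4619, 0.2695, 0.1517]
eef_rot: [2.31, 2.129, 0.001]
force: [1.3, 0.8, 3.4]
opening: 0.255
gripper_force: 45.0
```

Request:
apply_moves(offset=[[0,0,0.02],[0,0,0],[0,0,0]], yaw=[0,0,0], grip=[255,255,255])

```text
t: 15.55
position: [0.4619, 0.2696, 0.1517]
eef_rot: [2.31, 2.129, 0.002]
force: [0.5, 0.4, 8.8]
opening: 0.257
gripper_force: 45.0
```

It's seated: the z reading stays at 0.1517 while the force rises to about 12 N. Next, turn gently.

Request:
apply_moves(offset=[[0,0,-0.01],[0,0,0],[0,0,0],[0,0,0],[0,0,0],[0,0,0],[0,0,0],[0,0,0]], yaw=[0,-0.4,-0.5,-0.5,-0.5,-0.4,-0.2,0], grip=[255,255,255,255,255,255,255,255])

```text
t: 16.35
position: [0.4622, 0.2691, 0.1517]
eef_rot: [2.064, 2.368, 0.001]
force: [0.4, 0.5, 7.4]
opening: 0.252
gripper_force: 45.0
```

```bash
cat > st.py <<'E'
from workcell import r
from h import *
s=r.state();print(s["t"],s["force"].round(2),s["torque"].round(3),"j7",s["joint_torque"].round(2)[-1]);todo(s,s["position"])
E
python3 st.py
```

```text
16.35 [0.37 0.5  7.36] [ 0.052 -0.672 -0.095] j7 0.1
tool x [-0.137  0.991 -0.   ] y ang 7.85 tilt z [ 1.e-03 -2.e-04 -1.e+00]
units [0. 0. 0.] world d [0. 0. 0.]
```

Torque is low (0.1 N m). I'll continue in small steps and watch the torque.

Request:
apply_moves(offset=[[0,0,0],[0,0,0],[0,0,0],[0,0,0]], yaw=[-0.3,-0.3,-0.2,0], grip=[255,255,255,255])

```text
t: 16.75
position: [0.4626, 0.269, 0.1517]
eef_rot: [1.98, 2.438, 0.002]
force: [1.8, -0.1, 5.7]
opening: 0.254
gripper_force: 45.0
```

```bash
python3 st.py
```

```text
16.75 [ 1.81 -0.14  5.69] [ 0.11  -0.848 -0.098] j7 0.11
tool x [-0.205  0.979 -0.   ] y ang 11.84 tilt z [ 1.8e-03 -1.0e-04 -1.0e+00]
units [0. 0. 0.] world d [0. 0. 0.]
```

Request:
apply_moves(offset=[[0,0,0],[0,0,0],[0,0,0]], yaw=[-0.2,-0.2,0], grip=[255,255,255])

```text
t: 17.05
position: [0.4627, 0.2691, 0.1517]
eef_rot: [1.937, 2.472, 0.002]
force: [1.7, -0.7, 5.8]
opening: 0.251
gripper_force: 45.0
```

```bash
python3 st.py
```

```text
17.05 [ 1.72 -0.69  5.8 ] [ 0.115 -0.984 -0.048] j7 0.11
tool x [-0.239  0.971 -0.   ] y ang 13.84 tilt z [ 2.1e-03  1.0e-04 -1.0e+00]
units [0. 0. 0.] world d [0. 0. 0.]
```

Request:
apply_moves(offset=[[0,0,0],[0,0,0],[0,0,0]], yaw=[-0.2,-0.2,0], grip=[255,255,255])

```text
t: 17.35
position: [0.4628, 0.2692, 0.1517]
eef_rot: [1.893, 2.505, 0.002]
force: [2.6, 0.4, 5.4]
opening: 0.254
gripper_force: 45.0
```

```bash
python3 st.py
```

```text
17.35 [2.56 0.39 5.38] [ 0.12  -1.037 -0.082] j7 0.11
tool x [-0.273  0.962 -0.   ] y ang 15.85 tilt z [ 2.2e-03  3.0e-04 -1.0e+00]
units [0. 0. 0.] world d [0. 0. 0.]
```

Request:
apply_moves(offset=[[0,0,0],[0,0,0],[0,0,0]], yaw=[-0.2,-0.2,0], grip=[255,255,255])

```text
t: 17.65
position: [0.4628, 0.2693, 0.1517]
eef_rot: [1.849, 2.538, 0.003]
force: [3.0, 0.6, 5.5]
opening: 0.259
gripper_force: 45.0
```

```bash
python3 st.py
```

```text
17.65 [3.02 0.57 5.52] [ 0.155 -0.972 -0.06 ] j7 0.11
tool x [-0.306  0.952 -0.   ] y ang 17.84 tilt z [ 2.4e-03  5.0e-04 -1.0e+00]
units [0. 0. 0.] world d [0. 0. 0.]
```

Request:
apply_moves(offset=[[0,0,0],[0,0,0],[0,0,0]], yaw=[-0.2,-0.2,0], grip=[255,255,255])

```text
t: 17.95
position: [0.4628, 0.2694, 0.1517]
eef_rot: [1.804, 2.57, 0.003]
force: [1.8, 1.2, 5.0]
opening: 0.253
gripper_force: 45.0
```

```bash
python3 st.py
```

```text
17.95 [1.75 1.17 5.03] [ 0.207 -0.945 -0.022] j7 0.11
tool x [-0.34   0.941 -0.   ] y ang 19.85 tilt z [ 2.4e-03  7.0e-04 -1.0e+00]
units [0. 0. 0.] world d [0. 0. 0.]
```

Request:
apply_moves(offset=[[0,0,0],[0,0,0],[0,0,0]], yaw=[-0.2,-0.2,0], grip=[255,255,255])

```text
t: 18.25
position: [0.4628, 0.2695, 0.1517]
eef_rot: [1.759, 2.601, 0.003]
force: [2.9, 0.7, 4.6]
opening: 0.252
gripper_force: 45.0
```

```bash
python3 st.py
```

```text
18.25 [2.88 0.74 4.56] [ 0.248 -0.987 -0.116] j7 0.11
tool x [-0.372  0.928  0.   ] y ang 21.85 tilt z [ 0.0024  0.001  -1.    ]
units [0. 0. 0.] world d [0. 0. 0.]
```

Request:
apply_moves(offset=[[0,0,0],[0,0,0],[0,0,0]], yaw=[-0.2,-0.2,0], grip=[255,255,255])

```text
t: 18.55
position: [0.4627, 0.2698, 0.1517]
eef_rot: [1.714, 2.632, 0.004]
force: [2.4, 0.9, 4.9]
opening: 0.252
gripper_force: 45.0
```

```bash
python3 st.py
```

```text
18.55 [2.41 0.86 4.88] [ 0.404 -0.972 -0.098] j7 0.12
tool x [-0.405  0.915  0.   ] y ang 23.86 tilt z [ 0.0023  0.0015 -1.    ]
units [0. 0. 0.] world d [0. 0. 0.]
```

```bash
python3 - <<'E'
from snap import *
s,d=snap("f",("side",));S=d["side"]
for r_ in(.017,.023):
    a=np.radians(180+22);print(proj(S,[.4625+r_*np.cos(a),.2692+r_*np.sin(a),.06]))
q=proj(S,[.4625,.2692,.06])
h=cv2.cvtColor(S["image"],cv2.COLOR_RGB2HSV);print(q)
v,u=int(q[1]),int(q[0])
y,x=np.nonzero(cv2.inRange(h,(16,110,80),(34,255,255))[v-25:v+25,u-30:u+15]);print(list(zip(x+u-30,y+v-25)))
cv2.imwrite("pics/f2.png",crop(S["image"],u-40,v-45,80,60,800,600))
E
```

```text
pos [0.4627 0.2698 0.1517] q [-0.23  0.58 -0.52  1.85  0.39  0.81 -0.53] F [2.4 0.9 4.9] t 18.55
[283.41995714 225.38595761]
[281.12953557 225.75480295]
[289.86407805 224.34820807]
[(np.int64(271), np.int64(207)), (np.int64(272), np.int64(207)), (np.int64(271), np.int64(208))]
```

View pics/f2.png

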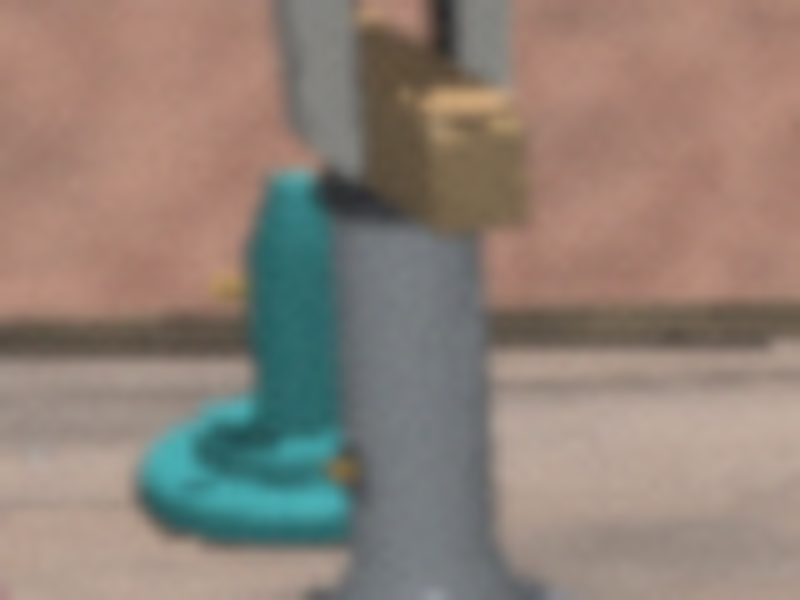

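The crop shows the brass button sticking out of the tube's left side at (344,467), with the dark hole edge beside it. It has popped, and the foot is on the shoulder. Next, release and retreat upward.

Request:
apply_moves(offset=[[0,0,0],[0,0,0],[0,0,0],[0,0,0],[0,0,0],[0,0,0],[0,0,0],[0,0,0]], yaw=[0,0,0,0,0,0,0,0], grip=[170,150,120,80,40,0,0,0])

```text
t: 19.4
position: [0.4616, 0.2694, 0.1511]
eef_rot: [-1.715, -2.632, -0.0]
force: [-0.4, 0.3, -0.9]
opening: 0.879
gripper_force: 0.0
```

Request:
apply_moves(offset=[[0,0,-0.2],[0,0,-0.5],[0,0,-0.8],[0,0,-0.8],[0,0,-0.8],[0,0,-0.5],[0,0,0],[0,0,0],[0,0,0]], yaw=[0,0,0,0,0,0,0,0,0], grip=[0,0,0,0,0,0,0,0,0])

```text
t: 20.3
position: [0.461, 0.2686, 0.2938]
eef_rot: [-1.714, -2.631, 0.004]
force: [1.0, -0.7, -0.0]
opening: 1.0
gripper_force: 0.0
```

```bash
python3 - <<'E'
from snap import *
s,d=snap("g",("side","wrist"));S=d["side"]
w=d["wrist"];q=proj(w,[.4625,.2695,.144],s).astype(int);print(q)
u,v=289,224
cv2.imwrite("pics/g2.png",np.hstack([crop(S["image"],u-40,v-40,80,60),cv2.resize(w["image"],(400,300))[:,:,::-1]]))
E
```

```text
pos [0.461  0.2686 0.2938] q [-0.17  0.43 -0.6   1.65  0.26  1.14 -0.42] F [ 1.  -0.7 -0. ] t 20.3
[318 229]
```

View pics/g2.png

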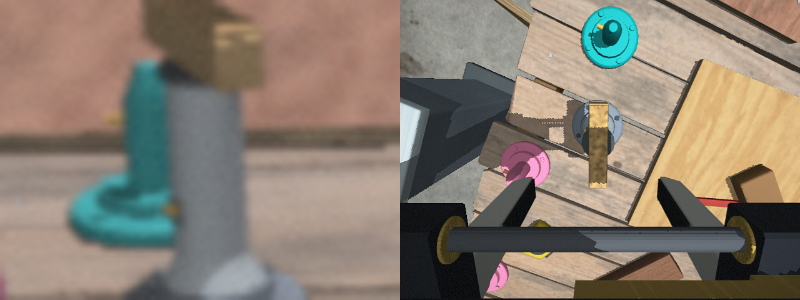

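The rest stands seated on the shoulder, its button still out at (172,210) in the crop, and the gripper is clear. I'm handing in.

```bash
python3 -c "
from workcell import r
print(r.hand_in())"
```

```text
the job is handed in; nothing more can be done
None
```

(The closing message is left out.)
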